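# Stack two biscuits and bridge them with the retaining bar

## Task

Get the biscuit carrier ready to travel: set the plain golden biscuit centred on the carrier's white plate, then the chocolate-topped biscuit squarely on it with the chocolate up, and last lay the dark steel retaining bar across the two blue forked posts, red grip up, so that it lies level down in both forks and sticks out equally at both ends. Set each thing down gently rather than dropping it, and leave the other kitchen things where they are.

Things in the scene. Friction and masses are not known exactly. Their poses are not given: they have to be found in the camera images.
- carrier: Biscuit carrier, fixed: wooden base 230 (x) x 110 (y) x 10 mm high, a white round plate in the middle and two posts with blue forks at x = -95 and +95 mm on its x axis. Origin: centre of the underside, on the table; z up; x from post to post.
- fork_a (a point): Middle of the floor of the blue fork at the carrier's x = -95 mm, 55 mm above the table; the bar rests here. The fork is 20 mm thick along x and 48 mm wide along y; its two prongs reach 70 mm above the table; the slot between them is 28 mm wide along y and runs right through along x. Axes as the carrier's.
- fork_b (a point): The same on the other fork, at the carrier's x = +95 mm.
- plate_top (a point): Centre of the upper face of the carrier's white plate (84 mm across), 16 mm above the table. The stack stands here. Axes as the carrier's.
- plain_mid (a point): Centre (half-way up) of the plain golden biscuit, a hard disc 62 mm across and 18 mm thick with small dark dots on top, about 45 g. It lies flat on a 2 mm sheet of parchment. z up through its top.
- choc_mid (a point): Centre (half-way up) of the chocolate-topped biscuit, a hard disc 62 mm across and 18 mm thick, golden below and dark brown above, about 50 g. It lies flat on the same parchment. z up through its chocolate face.
- bar_grip (a point): Centre of the red grip on the retaining bar. Bar: dark steel flat 236 mm long (x), 20 wide (y), 8 thick, about 0.3 kg. Grip: on its middle, 60 mm long (x), 16 wide (y), 22 high. This point is 19 mm above the bar's underside, 11 above its upper face. It starts flat on the table, grip up, z up. Seated, its underside is 55 mm above the table, 3 mm clear of the stack.
- bowl: Steel bowl, 140 mm across, 65 mm high; loose, to be left alone. Origin: on its underside.
- spatula: Spatula lying flat; loose, to be left alone. Origin: on its underside.
- sugar_jar: Glass jar with a steel cap, 64 mm across, 90 mm high; loose, to be left alone. Origin: on its underside.
- cutter: Steel ring-shaped pastry cutter, 68 mm across, 35 mm high; loose, to be left alone. Origin: on its underside.
- mini_tin: Small black cake tin, 50 mm across, 28 mm high; loose, to be left alone. Origin: on its underside.
- brush: Pastry brush lying flat; loose, to be left alone. Origin: on its underside.
Not all that is in view belongs to the job. There is more than one size of the part that bears choc_mid; the job needs the largest.

How it is judged:
On the way, in this order (a step that is already met when the one before it is completed fails the run):
1. the plain biscuit lies flat and centred on the white plate (within 10 mm), released (horizontal distance between plain_mid and plate_top below 0.01 m and z of plain_mid in the frame of carrier between 0.022 and 0.028 m and angle between plain_mid's own z axis and vertical below 0.1 rad and linear speed of plain below 0.03 m/s and contact force between plain and the fingers below 0.1 N), for 0.2 s.
2. the chocolate-topped biscuit lies on the plain one, chocolate up, centres within 8 mm, released (horizontal distance between plain_mid and plate_top below 0.01 m and z of plain_mid in the frame of carrier between 0.022 and 0.028 m and angle between each of plain_mid, choc_mid's own z axis and vertical below 0.1 rad and horizontal distance between choc_mid and plain_mid below 0.008 m and z of choc_mid in the frame of carrier between 0.039 and 0.047 m and linear speed of choc below 0.03 m/s and contact force between choc and the fingers below 0.1 N), for 0.2 s.
At the end, for the whole second after the job is handed in: Plain biscuit flat on the plate, centred within 10 mm; the other on it, chocolate up, centres within 8 mm; bar grip up, level (0.03 rad), down in both forks (within 3 mm in height, 6 across, 10 lengthwise, 0.08 rad in line); all released, at rest (all of step 2 and x of bar_grip in the frame of carrier between -0.01 and 0.01 m and y of bar_grip in the frame of carrier between -0.006 and 0.006 m and z of bar_grip in the frame of carrier between 0.071 and 0.077 m and angle between the x axis of bar_grip and the x axis of carrier, either way round below 0.08 rad and angle between bar_grip's own z axis and vertical below 0.03 rad and linear speed of each of plain, bar below 0.03 m/s and contact force between each of plain, bar and the fingers below 0.1 N); the robot touches nothing.
It fails at once if a biscuit or the bar was dropped or slammed onto the carrier (over 0.45 m/s close above its place) ((horizontal distance between plain_mid and plate_top below 0.04 m and z of plain_mid in the frame of carrier below 0.055 m and linear speed of plain above 0.45 m/s) or (horizontal distance between choc_mid and plate_top below 0.04 m and z of choc_mid in the frame of carrier below 0.07 m and linear speed of choc above 0.45 m/s) or (horizontal distance between bar_grip and plate_top below 0.04 m and z of bar_grip in the frame of carrier below 0.1 m and linear speed of bar above 0.45 m/s)).
It fails at once if another kitchen thing was moved by more than 30 mm (distance of any of bowl, spatula, sugar_jar, cutter, mini_tin, brush from where it was at the start of the episode above 0.03 m).
It also fails if it takes over 72 s, if anything falls off the work surface, if the arm or the gripper's body presses on something with over 40 N, if the wrist force passes 120 N, or if a joint passes its speed limit or range.

## Robot

A 6-joint arm with a two-finger parallel gripper is mounted at the origin on the work surface. World frame = base frame: x ahead of the robot, y to its left, z up, the work surface at z = 0. Lengths are in m, angles in rad, forces in N, time in s.
With the tool pointing down it reaches from about 0.25 to 0.775 m from the base axis. Payload 4 kg.
Tool frame: the origin (TCP) lies at the very end of the fingers, on their centre line; the grasp point (between the pads) lies 19 mm behind it; x points along the fingers, y is the direction in which the jaws open and shut, and the axes are right-handed (so a half turn about x gives the same grasp; the last joint's range is limited). The gripper opens to 94 mm and grips with 3 to 60 N. Pads are 16 mm wide; open, the fingers measure 119 mm over their backs; the gripper's body (75 mm by 177 mm) begins 78 mm behind the grasp point.
Start: joints at [0.997, 0.087, 1.371, -0, 1.684, -0.103], TCP at [0.249, 0.49, 0.206] pointing down, gripper open.
Joint ranges: [-3.1, 3.1], [-0.76, 2.03], [0.27, 2.55], [-1.08, 4.22], [0.17, 2.65], [-2.57, 2.57]. Speed limits (rad/s): [2.79, 2.79, 3.14, 3.14, 3.14, 3.14].

## Interface

Orientations are given as [roll, pitch, yaw] about the fixed x, y, z axes, in that order (R = Rz(yaw) Ry(pitch) Rx(roll)).
In Python, from bench import robot gives the robot as it stands.
- The arm moves only by the tool carry_out, never from a script. Its argument "targets" is a list of rows, each a list of 5 numbers: the closure, from 0 (fully open) to 1 (shut), then the shift along the tool's x, y, z in cm, then the turn about the tool's x in degrees. In form: [[fingers, tx, ty, tz, turn], ...]. A call has 1 to 20 rows; each row shifts and turns the commanded pose from where the row before left it, along the tool's axes as they then stand; what a row does not reach is not made up. A row lasts 1/10 s, in which the tool goes at most 50 mm and 8.59 degrees, less where a joint would pass 70% of its speed; a pose out of reach is approached as far as the arm can. A call is refused whole if a number of a shift passes 5 or a number of a turn 8.59, either way. A call with a gripper value outside its range is refused whole. The fingers move at their own pace and stop on an object; the grip force is fixed at half the most. Time passes only in rows, so rows that do not move let the fingers close. It gives the time, the measured TCP pose, the force and the opening at its end, in the units of the state.
- robot.get_obs(): the state, without advancing time (a new reading comes with each control period).
- robot.snapshot(name): name is "side" or "top" or "wrist"; returns a dict with "image" (480x640x3 uint8, red, green, blue), "camera_matrix" (3x3 intrinsics, pixels), "pose" (4x4, takes a point from camera to world coordinates). Camera axes: x right, y up, looking along -z (the intrinsics and any distortion apply to the point x, -y, -z); pixel columns grow to the right and rows downward; lengths in m; the calibration is good to about 2 mm. A picture is of the moment at which its call begins. There is no depth.
- robot.close_job(): hands the job in, once; it reports no verdict.
The state is a dict: "time": time; "joint_positions": joint angles; "qvel": joint speeds; "joint_torque": joint torques, N m; "tool_pos": TCP position; "ee_rot": TCP orientation; "wrist_force": force on the tool from outside, world axes, zero at the start; "wrist_torque": the same for the moment, N m; "width": finger opening in m.
Only numpy, scipy, OpenCV 4.12 (cv2) and the standard library are available. Lean on these libraries where they do the work, as an engineer would, in place of code of your own. Each camera call takes 0.05 s, during which the arm holds its last target. There are 200 camera calls.

## Working session

There is one attempt and no reset: what is moved stays moved. The work goes in short steps, Python scripts to look and compute and a tool call to move; the robot and the scene stay as the last step left them, time stands still between calls to the robot, and variables do not carry over. Pictures are saved under pics/ and viewed, about 8 in all and at most 12, crops included, and the job is handed in when it is done.

Besides the shell and the picture viewer there is one more tool, called after "Call:" as name([rows], argument=value, ...), one row to a line, values as JSON. carry_out: Moves the arm, as the interface text tells. Its arguments: {"type":"object","properties":{"targets":{"type":"array","items":{"type":"array","items":{"type":"number"}}}},"required":["targets"]}

```bash
mkdir -p pics; cat > h.py <<'E'
import numpy as np, cv2
from bench import robot
def snap(n,f):
    s=robot.snapshot(n); cv2.imwrite('pics/'+f,s['image'][:,:,::-1]); np.savez('pics/'+f[:-4]+'.npz',**{k:np.array(s[k]) for k in('image','camera_matrix','pose')}); return s
def load(f): return dict(np.load('pics/'+f+'.npz'))
def ray(s,u,v,z):
    K=s['camera_matrix'];P=s['pose']
    d=np.linalg.solve(K,[u,v,1.]);d=P[:3,:3]@np.array([d[0],-d[1],-d[2]]);o=P[:3,3]
    return o+d*(z-o[2])/d[2]
def proj(s,p):
    K=s['camera_matrix'];P=s['pose'];c=P[:3,:3].T@(np.array(p)-P[:3,3]);q=K@np.array([c[0],-c[1],-c[2]]);return q[:2]/q[2]
E
python3 - <<'E'
from h import *
for n in('top','side'):
    s=snap(n,n+'0.png');print(n,s['camera_matrix'].round(1).tolist(),s['pose'].round(3).tolist(),[k for k in s])
print(robot.get_obs())
E
```

```text
top [[459.4, 0.0, 326.6], [0.0, 459.4, 239.8], [0.0, 0.0, 1.0]] [[0.009, 0.982, -0.189, 0.33], [-1.0, 0.01, 0.007, 0.02], [0.009, 0.189, 0.982, 1.169], [0.0, 0.0, 0.0, 1.0]] ['image', 'camera_matrix', 'pose']
side [[477.5, 0.0, 322.2], [0.0, 477.5, 239.7], [0.0, 0.0, 1.0]] [[-0.96, 0.147, -0.239, 0.264], [-0.281, -0.514, 0.811, 0.993], [-0.004, 0.845, 0.534, 0.703], [0.0, 0.0, 0.0, 1.0]] ['image', 'camera_matrix', 'pose']
{'time': 0.1, 'joint_positions': array([ 9.96887932e-01,  8.79283215e-02,  1.37211194e+00, -5.27155816e-06,
        1.68360144e+00, -1.03083694e-01]), 'qvel': array([-0.00016031, -0.0022893 , -0.00244473,  0.00119135, -0.00132125,
        0.00073419]), 'joint_torque': array([ 2.41408175e-03, -3.41251409e+01, -3.03302515e+01,  7.19725876e-02,
        3.03570286e-02, -8.00626049e-05]), 'tool_pos': array([0.2492172 , 0.48973684, 0.20439094]), 'ee_rot': array([-1.6713231 ,  1.56874727, -2.14214839]), 'wrist_force': array([ 1.04441143, -0.31880137, -0.67163152]), 'wrist_torque': array([-0.00788457,  0.0518742 ,  0.02378111]), 'width': 0.09403001325349045}
```

View pics/top0.png

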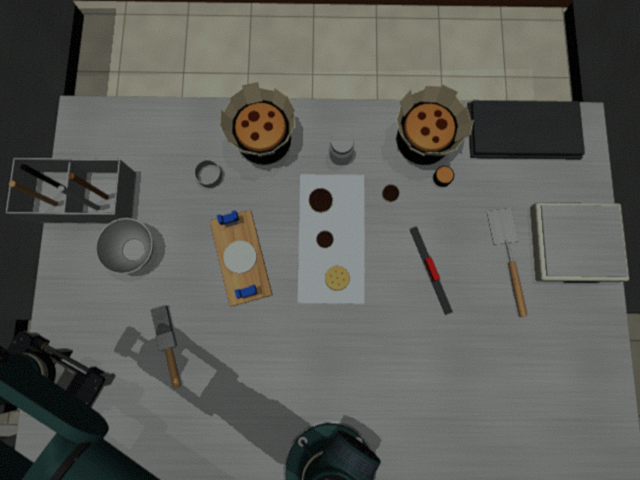

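View pics/side0.png

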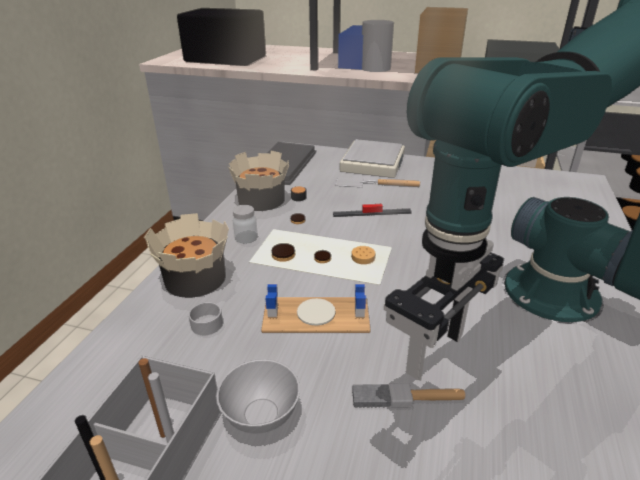

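The top view shows the plate at (240,257), forks at (228,218) and (247,292), the plain biscuit at (337,278), the largest chocolate one at (320,200), and the bar grip at (432,268). The smaller chocolate ones at (325,239) and (390,193) are decoys. The side view agrees. Next I'll measure by masks.

```bash
cat > m.py <<'E'
from h import *
def blob(s,lo,hi,box,z,show=''):
    hsv=cv2.cvtColor(s['image'],cv2.COLOR_RGB2HSV);m=cv2.inRange(hsv,np.array(lo),np.array(hi))
    k=np.zeros_like(m);x0,y0,x1,y1=box;k[y0:y1,x0:x1]=m[y0:y1,x0:x1]
    cs,_=cv2.findContours(k,cv2.RETR_EXTERNAL,cv2.CHAIN_APPROX_NONE)
    c=max(cs,key=cv2.contourArea).reshape(-1,2)
    w=np.array([ray(s,u,v,z)[:2] for u,v in c],np.float32)
    r=cv2.minAreaRect(w);(cx,cy),rad=cv2.minEnclosingCircle(w)
    M=cv2.moments(c.reshape(-1,1,2))
    cen=ray(s,M['m10']/M['m00'],M['m01']/M['m00'],z)[:2]
    b=cv2.boxPoints(r);e=[b[1]-b[0],b[2]-b[1]];l=max(e,key=np.linalg.norm);yaw=np.degrees(np.arctan2(l[1],l[0]))
    print(show,'cen',cen.round(4),'rect',np.round(r[0],4),np.round(r[1],4),'yaw',yaw.round(1),'rad',round(rad,4));return cen
E
python3 - <<'E'
from m import *
s=load('top0');hsv=cv2.cvtColor(s['image'],cv2.COLOR_RGB2HSV)
for p in[(240,257),(228,217),(337,281),(320,200),(432,268),(420,240),(310,290),(255,270)]:print(p,hsv[p[1],p[0]])
blob(s,(0,0,150),(179,60,255),(220,238,260,277),.016,'plate')
blob(s,(105,120,40),(130,255,255),(210,205,250,230),.07,'fa')
blob(s,(105,120,40),(130,255,255),(225,280,265,303),.07,'fb')
blob(s,(8,100,60),(30,255,255),(320,260,355,295),.02,'plain')
blob(s,(0,40,0),(179,255,110),(302,183,338,218),.02,'choc')
blob(s,(0,150,80),(8,255,255),(415,250,445,290),.03,'grip')
blob(s,(0,0,0),(179,255,90),(400,220,460,320),.008,'bar')
blob(s,(5,70,60),(25,255,255),(205,200,275,310),.01,'base')
s=load('side0')
blob(s,(0,0,120),(179,80,255),(295,297,337,327),.016,'plate')
blob(s,(8,100,60),(30,255,255),(345,240,380,268),.015,'plain')
blob(s,(0,40,0),(179,255,90),(265,238,300,265),.02,'choc')
blob(s,(0,150,80),(8,255,255),(350,195,390,220),.02,'grip')
E
```

```text
(240, 257) [ 65  10 147]
(228, 217) [110 216 119]
(337, 281) [ 24 126 138]
(320, 200) [  8 128  30]
(432, 268) [  0 214 132]
(420, 240) [105  12  41]
(310, 290) [ 94  12 146]
(255, 270) [ 16 128 134]Traceback (most recent call last):
  File "<stdin>", line 4, in <module>
  File "m.py", line 10, in blob
    cen=ray(s,M['m10']/M['m00'],M['m01']/M['m00'],z)[:2]
              ~~~~~~~~^~~~~~~~~
ZeroDivisionError: float division by zero
```

```bash
python3 - <<'E'
from m import *
s=load('top0')
blob(s,(0,0,110),(179,60,255),(222,238,258,277),.016,'plate')
blob(s,(105,120,40),(130,255,255),(210,205,250,230),.07,'fa')
blob(s,(105,120,40),(130,255,255),(225,280,265,303),.07,'fb')
blob(s,(8,80,60),(30,255,255),(320,260,355,295),.02,'plain')
blob(s,(0,40,0),(179,255,90),(302,183,338,218),.02,'choc')
blob(s,(0,150,60),(8,255,255),(415,250,445,290),.03,'grip')
blob(s,(0,0,0),(179,255,80),(400,220,460,320),.008,'bar')
blob(s,(5,70,60),(25,255,255),(205,200,275,310),.01,'base')
s=load('side0')
blob(s,(0,0,100),(179,80,255),(295,297,337,327),.016,'plate')
blob(s,(5,80,60),(30,255,255),(345,240,380,268),.015,'plain')
blob(s,(0,40,0),(179,255,90),(265,238,300,265),.02,'choc')
blob(s,(0,150,60),(8,255,255),(350,195,390,220),.02,'grip')
E
```

```text
plate cen [0.5066 0.232 ] rect [0.5055 0.2328] [0.082  0.0813] yaw 0.6 rad 0.0421
fa cen [0.5943 0.2552] rect [0.5947 0.2561] [0.0259 0.0478] yaw -73.8 rad 0.025
fb cen [0.4141 0.2032] rect [0.414 0.204] [0.0214 0.0481] yaw -72.9 rad 0.0253
plain cen [ 0.4547 -0.0151] rect [ 0.4553 -0.0144] [0.0578 0.0578] yaw 0.5 rad 0.0303
choc cen [0.6556 0.0285] rect [0.6548 0.0281] [0.0617 0.0545] yaw 0.7 rad 0.0315
grip cen [ 0.4792 -0.2533] rect [ 0.4793 -0.2534] [0.0593 0.0157] yaw 21.6 rad 0.0299
bar cen [ 0.475  -0.2541] rect [ 0.4795 -0.2537] [0.2352 0.0229] yaw 21.0 rad 0.1177
base cen [0.4988 0.229 ] rect [0.5065 0.2313] [0.2289 0.1095] yaw 16.0 rad 0.1244
plate cen [0.5036 0.2342] rect [0.5043 0.2331] [0.0887 0.0849] yaw 71.6 rad 0.0473
plain cen [ 0.452  -0.0114] rect [ 0.4515 -0.0126] [0.0571 0.079 ] yaw -76.7 rad 0.0408
choc cen [0.6537 0.0354] rect [0.6544 0.0345] [0.0557 0.0608] yaw -74.0 rad 0.033
grip cen [ 0.4787 -0.2533] rect [ 0.476 -0.252] [0.0572 0.0436] yaw 15.9 rad 0.0361
```

```bash
cat > p.py <<'E'
from h import *
import sys
from scipy.spatial.transform import Rotation as Ro
def plan(x,y,z,yaw):  # yaw: wanted tool-y direction, deg, mod 180; prints turn then shift (cm) in the turned frame
    o=robot.get_obs();R=Ro.from_euler('xyz',o['ee_rot']).as_matrix()
    cur=np.degrees(np.arctan2(R[1,1],R[0,1]));d=(yaw-cur+90)%180-90
    t=-d # tool x down: positive turn about it lowers the heading
    R2=R@Ro.from_euler('x',t,degrees=True).as_matrix()
    print('t',round(o['time'],2),'pos',o['tool_pos'].round(4),'x',R[:,0].round(3),'yaw',cur.round(1),'turn',round(t,2),'yawafter',np.degrees(np.arctan2(R2[1,1],R2[0,1])).round(1),'shift',(100*R2.T@(np.array([x,y,z])-o['tool_pos'])).round(2),'q6',o['joint_positions'][5].round(2),'w',round(o['width'],4),'F',o['wrist_force'].round(1))
if __name__=='__main__':plan(*map(float,sys.argv[1:]))
E
python3 p.py .4548 -.0147 .15 106; python3 p.py .5048 .2305 .15 106
```

```text
t 0.1 pos [0.2492 0.4897 0.2044] x [-0.001 -0.002 -1.   ] yaw 63.0 turn -42.98 yawafter 106.0 shift [  5.5  -54.15   5.87] q6 -0.1 w 0.094 F [ 1.  -0.3 -0.7]
t 0.1 pos [0.2492 0.4897 0.2044] x [-0.001 -0.002 -1.   ] yaw 63.0 turn -42.98 yawafter 106.0 shift [  5.46 -31.96  17.43] q6 -0.1 w 0.094 F [ 1.  -0.3 -0.7]
```

Call:
carry_out([
  [0,0,0,0,-7.2],
  [0,0,0,0,-7.2],
  [0,0,0,0,-7.2],
  [0,0,0,0,-7.2],
  [0,0,0,0,-7.2],
  [0,0,0,0,-7],
  [0,0,-4.0,0.5,0],
  [0,0,-4.0,0.5,0],
  [0,0,-4.0,0.5,0],
  [0,0,-4.0,0.5,0],
  [0,0,-4.0,0.5,0],
  [0,0,-4.0,0.5,0],
  [0,0,-4.0,0.5,0],
  [0,0,-4.0,0.5,0],
  [0,0,-4.0,0.5,0],
  [0,0,-4.0,0.5,0],
  [0,0,-4.0,0.4,0],
  [0,0,-4.0,0.4,0],
  [0,0,-4.0,0.2,0],
  [0,0,-2,0,0],
])

```text
time: 2.1
tool_pos: [0.4565, -0.015, 0.2047]
ee_rot: [-2.992, 1.569, -2.715]
wrist_force: [0.4, 1.0, 0.1]
width: 0.094
```

```bash
python3 p.py .4548 -.0147 .10 106; python3 -c "
from h import *
s=snap('wrist','w1.png');print(s['pose'].round(3).tolist(),proj(s,[.4548,-.0147,.02]))"
```

```text
t 2.1 pos [ 0.4565 -0.015   0.2047] x [-0.001 -0.001 -1.   ] yaw 105.9 turn -0.14 yawafter 106.0 shift [10.47  0.08 -0.14] q6 -2.0 w 0.094 F [0.4 1.  0.1]
[[-0.273, -0.926, -0.262, 0.38], [0.962, -0.263, -0.073, -0.038], [-0.001, -0.272, 0.962, 0.384], [0.0, 0.0, 0.0, 1.0]] [323.09021667 212.0440253 ]
```

View pics/w1.png

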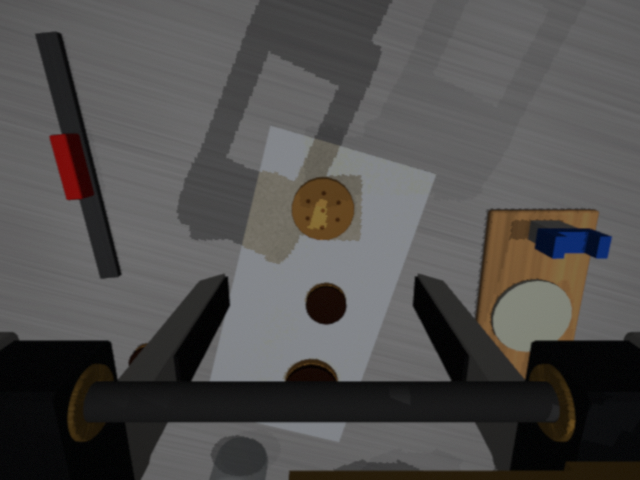

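The wrist view shows the plain biscuit at (323,209), against a predicted (323,212), so I'll go down on it.

Call:
carry_out([
  [0,3,0.08,-0.2,0],
  [0,4,0,0,0],
  [0,4,0,0,0],
  [0,3,0,0,0],
  [0,2.5,0,0,0],
  [0,1.8,0,0,0],
  [0,1.0,0,0,0],
  [0,0.5,0,0,0],
  [0,0,0,0,0],
  [0,0,0,0,0],
  [0.5,0,0,0,0],
  [0.5,0,0,0,0],
  [0.5,0,0,0,0],
  [0.5,0,0,0,0],
  [0.5,0,0,0,0],
  [0.5,0,0,0,0],
])

```text
time: 3.75
tool_pos: [0.4543, -0.0121, 0.0077]
ee_rot: [-0.527, 1.57, -0.248]
wrist_force: [0.6, -0.3, 2.0]
width: 0.0612
```

```bash
python3 p.py .5048 .2305 .15 106
```

```text
t 3.75 pos [ 0.4543 -0.0121  0.0077] x [ 0. -0. -1.] yaw 106.0 turn 0.02 yawafter 106.0 shift [-14.23  21.93  11.55] q6 -2.0 w 0.0612 F [ 0.6 -0.3  2. ]
```

Call:
carry_out([
  [0.5,-1,0,0,0],
  [0.5,-2,0,0,0],
  [0.5,-3,0,0,0],
  [0.5,-4,0,0,0],
  [0.5,-2.2,1,0.5,0],
  [0.5,0,2,1,0],
  [0.5,0,3,1.6,0],
  [0.5,0,3,1.6,0],
  [0.5,0,3,1.6,0],
  [0.5,0,3,1.6,0],
  [0.5,0,3,1.6,0],
  [0.5,0,2,1,0],
  [0.5,0,1.3,0.7,0],
  [0.5,0,0.6,0.3,0],
  [0.5,0,0,0,0],
  [0.5,0,0,0,0],
  [0.5,0,0,0,0],
])

```text
time: 5.45
tool_pos: [0.5042, 0.2292, 0.1296]
ee_rot: [-1.599, 1.571, -1.321]
wrist_force: [-0.1, 0.5, 0.6]
width: 0.0613
```

```bash
python3 p.py .5048 .2305 .0222 106; python3 -c "
from m import *
s=snap('wrist','w2.png');t=snap('top','t2.png')
o=robot.get_obs();p=o['tool_pos']
print('pred biscuit top px',proj(s,[p[0],p[1],p[2]+.0123]),proj(t,[p[0],p[1],p[2]+.0123]),'plate',proj(s,[.5048,.2305,.016]))
cv2.imwrite('pics/c2.png',np.hstack([s['image'][:,:,::-1],cv2.resize(t['image'][:,:,::-1][180:330,170:320],(480,480))])[:, ::1] if 0 else cv2.resize(np.hstack([s['image'][:,:,::-1],cv2.resize(t['image'][:,:,::-1][180:330,170:320],(480,480))]),(800,343)))"
```

```text
t 5.45 pos [0.5042 0.2292 0.1296] x [ 0. -0. -1.] yaw 106.0 turn -0.05 yawafter 106.0 shift [10.74  0.11  0.1 ] q6 -1.52 w 0.0613 F [-0.1  0.5  0.6]
pred biscuit top px [323.61709222 301.82945745] [230.64593291 249.0459994 ] plate [323.89130603 233.72369235]
```

View pics/c2.png

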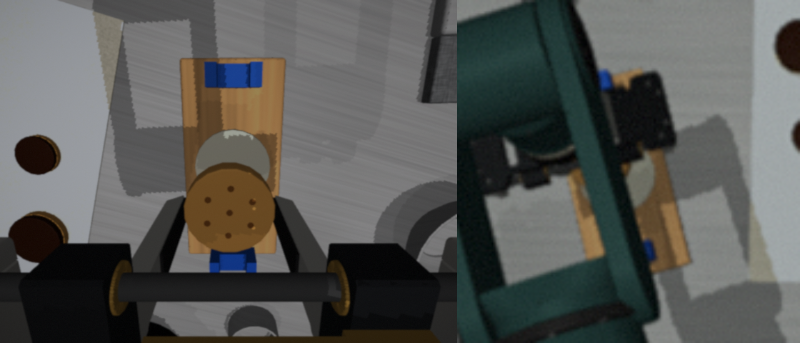

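The wrist view shows the biscuit held at about (321,290), roughly 12 px from the tool prediction. I'll measure that offset.

```bash
python3 -c "
from m import *
s=load('w2')
z=robot.get_obs()['tool_pos'][2]+.0123
p=robot.get_obs()['tool_pos']
c=blob(s,(8,110,50),(30,255,255),(250,225,395,358),z,'biscuit')
print(p,np.linalg.norm)
for b in[(280,80,375,125)]:blob(s,(105,120,30),(130,255,255),b,.07,'far fork')
blob(s,(105,120,30),(130,255,255),(280,345,375,382),.07,'near fork')
h=cv2.cvtColor(s['image'],cv2.COLOR_RGB2HSV);print(h[290,[200,230,250,260,270,285,320,370,380,385,390]].tolist());print(h[[190,220,228,232,240,340,345,350,355,360],321].tolist())
"
```

```text
biscuit cen [0.4991 0.2276] rect [0.4996 0.2276] [0.0665 0.0625] yaw 16.3 rad 0.0445
[0.50419236 0.22933818 0.12965243] <function norm at 0x7efcf0912d40>
far fork cen [0.4138 0.2055] rect [0.4138 0.2055] [0.0197 0.0473] yaw -74.1 rad 0.0252
near fork cen [0.5851 0.255 ] rect [0.584  0.2542] [0.0282 0.0474] yaw -74.0 rad 0.0261
[[150, 2, 129], [15, 9, 54], [30, 12, 43], [17, 172, 104], [17, 172, 104], [17, 169, 104], [17, 178, 103], [17, 169, 104], [16, 172, 104], [17, 168, 41], [0, 0, 18]]
[[27, 25, 114], [25, 27, 103], [16, 141, 67], [17, 177, 62], [17, 170, 105], [17, 172, 114], [16, 171, 112], [17, 173, 112], [110, 223, 79], [110, 224, 132]]
```

```bash
python3 -c "
from m import *
from scipy.optimize import least_squares
s=load('w2');h=cv2.cvtColor(s['image'],cv2.COLOR_RGB2HSV)
good=((h[...,2]>85)&(h[...,1]>110)).astype(np.uint8);good=cv2.morphologyEx(good,cv2.MORPH_CLOSE,np.ones((9,9)))
p=robot.get_obs()['tool_pos'];z=p[2]+.0123
pts=[]
for c in range(264,378,4):
    col=good[:290,c]; r=290-np.argmax(col[::-1]==0); pts.append((c,r))
print(pts[::3])
w=np.array([ray(s,c-.0,r-.5,z)[:2] for c,r in pts])
f=least_squares(lambda a:np.hypot(*(w-a).T)-.031,p[:2],loss='soft_l1',f_scale=.001)
print('centre r31',f.x,'resid',np.abs(f.fun).max(),'tool',p)
f=least_squares(lambda a:np.hypot(*(w-a[:2]).T)-a[2],[*p[:2],.031],loss='soft_l1',f_scale=.001);print(f.x)
"
```

```text
[(264, np.int64(82)), (276, np.int64(248)), (288, np.int64(245)), (300, np.int64(240)), (312, np.int64(237)), (324, np.int64(236)), (336, np.int64(238)), (348, np.int64(241)), (360, np.int64(249)), (372, np.int64(253))]
centre r31 [0.50249165 0.22745375] resid 0.06797957456354826 tool [0.50419236 0.22933818 0.12965243]
[0.50639992 0.2283191  0.03473445]
```

Call:
carry_out([
  [0.5,2,0.23,0.2,0],
  [0.5,2.5,0,0,0],
  [0.5,2,0,0,0],
  [0.5,1.5,0,0,0],
  [0.5,1,0,0,0],
  [0.5,0.6,0,0,0],
  [0.5,0.4,0,0,0],
  [0.5,0.3,0,0,0],
  [0.5,0.2,0,0,0],
  [0.5,0.1,0,0,0],
  [0.5,0,0,0,0],
  [0.5,0,0,0,0],
  [0.5,0,0,0,0],
])

```text
time: 6.85
tool_pos: [0.5056, 0.233, 0.0237]
ee_rot: [0.184, 1.57, 0.464]
wrist_force: [0.0, 0.4, -0.9]
width: 0.0613
```

```bash
python3 p.py .5055 .232 .0217 106
```

```text
t 6.85 pos [0.5056 0.233  0.0237] x [ 0.  0. -1.] yaw 106.0 turn 0.03 yawafter 106.0 shift [ 0.2  -0.09 -0.04] q6 -1.52 w 0.0613 F [ 0.   0.4 -0.9]
```

Call:
carry_out([
  [0.5,0.1,-0.1,0,0],
  [0.5,0.1,0,0,0],
  [0.5,0,0,0,0],
  [0.5,0,0,0,0],
])

```text
time: 7.25
tool_pos: [0.5059, 0.2319, 0.0217]
ee_rot: [-0.239, 1.57, 0.041]
wrist_force: [0.2, -0.3, 1.9]
width: 0.0609
```

Contact felt, so I'll release, rise straight up, and look.

Call:
carry_out([
  [0.35,0,0,0,0],
  [0.2,0,0,0,0],
  [0,0,0,0,0],
  [0,0,0,0,0],
  [0,0,0,0,0],
  [0,0,0,0,0],
  [0,-1,0,0,0],
  [0,-2,0,0,0],
  [0,-4,0,0,0],
  [0,-4,0,0,0],
  [0,-2,0,0,0],
  [0,0,0,0,0],
  [0,0,0,0,0],
])

```text
time: 8.55
tool_pos: [0.5057, 0.232, 0.1516]
ee_rot: [0.184, 1.57, 0.463]
wrist_force: [-0.6, 0.0, -0.9]
width: 0.0937
```

```bash
python3 p.py .655 .0300 .15 106; python3 -c "
from m import *
s=snap('wrist','w3.png')
print('plain pred',proj(s,[.505,.2313,.034]))"
```

```text
t 8.55 pos [0.5057 0.232  0.1516] x [ 0.001  0.    -1.   ] yaw 106.0 turn 0.03 yawafter 106.0 shift [  0.16 -23.53   8.79] q6 -1.52 w 0.0937 F [-0.6  0.  -0.9]
plain pred [321.86195111 230.14466146]
```

View pics/w3.png

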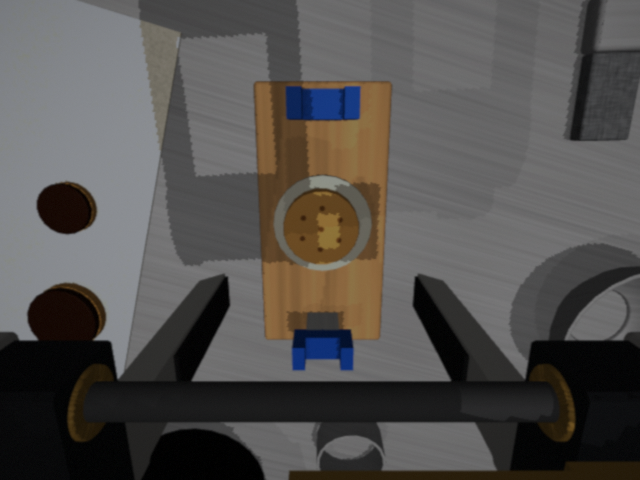

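The plain biscuit lies flat in the plate ring, at about (321,227). I'll quantify how well it is centred, and find the chocolate one.

```bash
cat > chk.py <<'E'
from m import *
def ell(s,mask,box,z,n):
    k=np.zeros_like(mask);x0,y0,x1,y1=box;k[y0:y1,x0:x1]=mask[y0:y1,x0:x1]
    c=max(cv2.findContours(k,cv2.RETR_EXTERNAL,cv2.CHAIN_APPROX_NONE)[0],key=cv2.contourArea)
    e=cv2.fitEllipse(cv2.convexHull(c));w=ray(s,*e[0],z);print(n,np.round(e[0],1),np.round(e[1],1),w[:2].round(4));return w
E
python3 -c "
from chk import *
s=load('w3');h=cv2.cvtColor(s['image'],cv2.COLOR_RGB2HSV)
ell(s,cv2.inRange(h,(0,0,60),(179,70,255)),(268,165,378,280),.016,'plate')
ell(s,cv2.inRange(h,(8,100,55),(30,255,255)),(283,185,362,267),.034,'plain')
ell(s,cv2.inRange(h,(105,120,30),(130,255,255)),(280,80,370,125),.066,'far')
ell(s,cv2.inRange(h,(0,60,0),(12,255,60)),(20,280,110,350),.02,'choc')
print(h[315,[60,90,98,103]].tolist(),h[[190,195,225,240,262],340].tolist())
t=load('t2');
blob(t,(0,40,0),(179,255,90),(302,183,338,218),.02,'choc')
"
```

```text
plate [322.1 222.4] [95.1 97.6] [0.503 0.231]
plain [320.8 226.4] [75.  75.3] [0.5022 0.2296]
far [322.7 100.4] [48.5 86.5] [0.412  0.2051]
choc [ 62.9 318. ] [57.2 71. ] [0.6521 0.0301]
[[6, 194, 21], [7, 181, 24], [15, 184, 43], [16, 177, 46]] [[25, 30, 93], [17, 167, 61], [16, 168, 100], [14, 181, 69], [39, 18, 142]]
choc cen [0.6558 0.0285] rect [0.6562 0.0281] [0.059  0.0545] yaw 0.7 rad 0.0308
```

Call:
carry_out([
  [0,0,-1.5,0.5,0],
  [0,0,-3,1.1,0],
  [0,0,-3,1.1,0],
  [0,0,-3,1.1,0],
  [0,0,-3,1.1,0],
  [0,0,-3,1.1,0],
  [0,0,-3,1.1,0],
  [0,0,-2,0.8,0],
  [0,0,-1.3,0.6,0],
  [0,0,-0.7,0.3,0],
  [0,0,0,0,0],
  [0,0,0,0,0],
])

```text
time: 9.8
tool_pos: [0.6547, 0.031, 0.1511]
ee_rot: [2.332, 1.57, 2.613]
wrist_force: [0.1, 0.2, -0.2]
width: 0.094
```

```bash
python3 p.py .6545 .0300 .0070 106; python3 -c "
from chk import *
s=snap('wrist','w4.png');h=cv2.cvtColor(s['image'],cv2.COLOR_RGB2HSV)
print(proj(s,[.6545,.03,.02]))
ell(s,cv2.inRange(h,(0,60,0),(13,255,60)),(270,170,380,270),.02,'choc')"
```

```text
t 9.8 pos [0.6547 0.031  0.1511] x [-0.001  0.001 -1.   ] yaw 106.1 turn 0.06 yawafter 106.0 shift [14.41 -0.1  -0.04] q6 -1.89 w 0.094 F [ 0.1  0.2 -0.2]
[321.18655119 226.54880626]
choc [318.6 226.4] [69.2 70.9] [0.655  0.0279]
```

Call:
carry_out([
  [0,3,-0.2,0,0],
  [0,4,0,0,0],
  [0,3,0,0,0],
  [0,2,0,0,0],
  [0,1.2,0,0,0],
  [0,0.7,0,0,0],
  [0,0.4,0,0,0],
  [0,0,0,0,0],
  [0,0,0,0,0],
  [0.5,0,0,0,0],
  [0.5,0,0,0,0],
  [0.5,0,0,0,0],
  [0.5,0,0,0,0],
  [0.5,0,0,0,0],
  [0.5,0,0,0,0],
])

```text
time: 11.35
tool_pos: [0.6558, 0.0285, 0.0086]
ee_rot: [0.595, 1.571, 0.874]
wrist_force: [0.4, 0.5, 0.3]
width: 0.0609
```

```bash
python3 p.py .5058 .2319 .13 106
```

```text
t 11.35 pos [0.6558 0.0285 0.0086] x [ 0.  0. -1.] yaw 106.0 turn 0.02 yawafter 106.0 shift [-12.14  23.69  -8.81] q6 -1.89 w 0.0609 F [0.4 0.5 0.3]
```

Call:
carry_out([
  [0.5,-1,0,0,0],
  [0.5,-2,0,0,0],
  [0.5,-3.5,0,0,0],
  [0.5,-3.5,0,0,0],
  [0.5,-2.1,1,-0.4,0],
  [0.5,0,2.5,-0.9,0],
  [0.5,0,3,-1.1,0],
  [0.5,0,3,-1.1,0],
  [0.5,0,3,-1.1,0],
  [0.5,0,3,-1.1,0],
  [0.5,0,3,-1.1,0],
  [0.5,0,2.4,-1,0],
  [0.5,0,1.5,-0.6,0],
  [0.5,0,0.8,-0.3,0],
  [0.5,0,0.4,-0.1,0],
  [0.5,0,0,0,0],
  [0.5,0,0,0,0],
])

```text
time: 13.05
tool_pos: [0.5066, 0.2303, 0.1294]
ee_rot: [-1.43, 1.57, -1.152]
wrist_force: [0.2, 0.1, -0.5]
width: 0.0615
```

```bash
python3 p.py .5058 .2319 .0406 106; python3 -c "
from m import *
s=snap('wrist','w5.png')
a=load('w2')['image'];b=s['image']
cv2.imwrite('pics/c5.png',np.hstack([a[180:400,220:420],b[180:400,220:420]])[:,:,::-1].repeat(2,0).repeat(2,1))"
```

```text
t 13.05 pos [0.5066 0.2303 0.1294] x [ 0. -0. -1.] yaw 106.0 turn -0.03 yawafter 106.0 shift [ 8.88  0.18 -0.03] q6 -1.52 w 0.0615 F [ 0.2  0.1 -0.5]
```

View pics/c5.png

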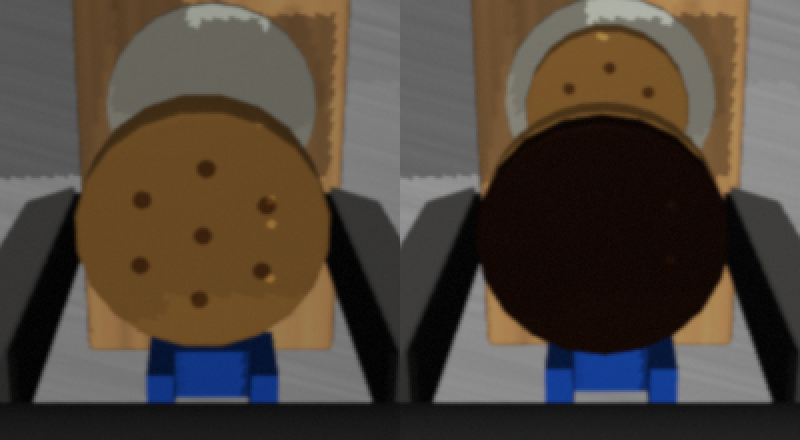

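The choc biscuit is held upright. Its centre sits about 2.75 px, or 1.4 mm, further along +tool z than the plain one did, so I'll correct for that and lower.

Call:
carry_out([
  [0.5,1.5,0.18,-0.17,0],
  [0.5,2,0,0,0],
  [0.5,1.8,0,0,0],
  [0.5,1.2,0,0,0],
  [0.5,0.8,0,0,0],
  [0.5,0.5,0,0,0],
  [0.5,0.3,0,0,0],
  [0.5,0.2,0,0,0],
  [0.5,0.2,0,0,0],
  [0.5,0.1,0,0,0],
  [0.5,0,0,0,0],
  [0.5,0,0,0,0],
])

```text
time: 14.3
tool_pos: [0.504, 0.2324, 0.0438]
ee_rot: [0.138, 1.57, 0.418]
wrist_force: [0.1, 0.5, -0.8]
width: 0.0612
```

```bash
python3 p.py .5045 .2315 .0406 106
```

```text
t 14.3 pos [0.504  0.2324 0.0438] x [ 0.001  0.    -1.   ] yaw 106.0 turn 0.03 yawafter 106.0 shift [ 0.32 -0.1   0.02] q6 -1.52 w 0.0612 F [ 0.1  0.5 -0.8]
```

Call:
carry_out([
  [0.5,0.1,-0.05,0,0],
  [0.5,0.1,0,0,0],
  [0.5,0.1,0,0,0],
  [0.5,0,0,0,0],
  [0.5,0,0,0,0],
])

```text
time: 14.8
tool_pos: [0.5041, 0.2318, 0.0406]
ee_rot: [0.173, 1.57, 0.453]
wrist_force: [-0.1, -0.2, 0.3]
width: 0.0617
```

Call:
carry_out([
  [0.5,0.1,0,0,0],
  [0.5,0,0,0,0],
  [0.5,0,0,0,0],
])

```text
time: 15.1
tool_pos: [0.5041, 0.2318, 0.0405]
ee_rot: [-0.039, 1.57, 0.24]
wrist_force: [-1.6, -2.1, 5.7]
width: 0.0613
```

Contact (5.7 N), so I'll release and rise.

Call:
carry_out([
  [0.5,-0.05,0,0,0],
  [0.35,0,0,0,0],
  [0.2,0,0,0,0],
  [0,0,0,0,0],
  [0,0,0,0,0],
  [0,0,0,0,0],
  [0,0,0,0,0],
  [0,-1,0,0,0],
  [0,-2,0,0,0],
  [0,-4,0,0,0],
  [0,-4,0,0,0],
  [0,-1,0,0,0],
  [0,0,0,0,0],
  [0,0,0,0,0],
])

```text
time: 16.5
tool_pos: [0.5034, 0.2316, 0.1588]
ee_rot: [-3.118, 1.569, -2.838]
wrist_force: [0.7, -0.6, -0.7]
width: 0.0942
```

```bash
python3 p.py .4793 -.2534 .16 -68.7; python3 -c "
from chk import *
s=snap('wrist','w6.png');h=cv2.cvtColor(s['image'],cv2.COLOR_RGB2HSV)
ell(s,cv2.inRange(h,(0,0,60),(179,70,255)),(268,165,378,300),.016,'plate')
ell(s,cv2.inRange(h,(0,60,0),(13,255,60)),(270,170,380,290),.052,'choc')
cv2.imwrite('pics/c6.png',s['image'][60:400,200:440,::-1].repeat(1,0))"
```

```text
t 16.5 pos [0.5034 0.2316 0.1588] x [-0.002 -0.001 -1.   ] yaw 106.0 turn -5.27 yawafter 111.3 shift [ -0.09 -44.31 -19.86] q6 -1.52 w 0.0942 F [ 0.7 -0.6 -0.7]
plate [321.8 223.1] [92.4 95.3] [0.5028 0.2309]
choc [320.9 234.7] [74.7 76.3] [0.5035 0.2303]
```

View pics/c6.png

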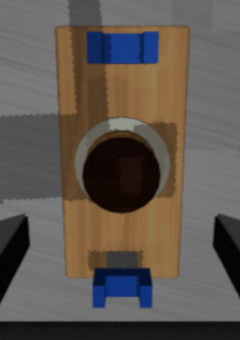

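The stack is good: the choc and plain centres are about 1.5 mm apart. For the bar I'll turn the wrist the other way to stay inside the last joint's range.

Call:
carry_out([
  [0,0,0,0,8.5],
  [0,0,0,0,8.5],
  [0,0,0,0,8.5],
  [0,0,0,0,8.5],
  [0,0,0,0,8.5],
  [0,0,0,0,8.5],
  [0,0,0,0,8.5],
  [0,0,0,0,8.5],
  [0,0,0,0,8.5],
  [0,0,0,0,8.5],
  [0,0,0,0,8.5],
  [0,0,0,0,8.5],
  [0,0,0,0,8.5],
  [0,0,0,0,8.5],
  [0,0,0,0,8.5],
  [0,0,0,0,8.5],
  [0,0,0,0,8.5],
  [0,0,0,0,8.5],
  [0,0,0,0,8.5],
  [0,0,0,0,8.5],
])

```text
time: 18.55
tool_pos: [0.5027, 0.2314, 0.1571]
ee_rot: [-0.137, 1.566, -2.83]
wrist_force: [-0.3, -0.6, -0.4]
width: 0.094
```

```bash
python3 p.py .4793 -.2534 .16 -68.7
```

```text
t 18.55 pos [0.5027 0.2314 0.1571] x [-0.005 -0.002 -1.   ] yaw -64.3 turn 4.37 yawafter -68.7 shift [-0.2  44.31 19.79] q6 1.45 w 0.094 F [-0.3 -0.6 -0.4]
```

Call:
carry_out([
  [0,0,0,0,4.4],
  [0,0,2,0.9,0],
  [0,0,3.6,1.6,0],
  [0,0,3.6,1.6,0],
  [0,0,3.6,1.6,0],
  [0,0,3.6,1.6,0],
  [0,0,3.6,1.6,0],
  [0,0,3.6,1.6,0],
  [0,0,3.6,1.6,0],
  [0,0,3.6,1.6,0],
  [0,0,3.6,1.6,0],
  [0,0,3.6,1.6,0],
  [0,0,3,1.4,0],
  [0,0,2,1,0],
  [0,0,1.3,0.5,0],
  [0,0,0,0,0],
  [0,0,0,0,0],
])

```text
time: 20.25
tool_pos: [0.483, -0.252, 0.1589]
ee_rot: [-1.289, 1.568, 2.23]
wrist_force: [-0.1, 0.1, 0.0]
width: 0.0942
```

```bash
python3 p.py .4793 -.2534 .011 -68.7; python3 -c "
from m import *
s=snap('wrist','w7.png')
blob(s,(0,150,40),(8,255,255),(100,100,540,340),.03,'grip')
blob(s,(0,150,40),(179,255,255),(100,100,540,340),.03,'grip')
print(proj(s,[.4793,-.2534,.03]))"
```

```text
t 20.25 pos [ 0.483  -0.252   0.1589] x [-0.002  0.002 -1.   ] yaw -68.4 turn 0.34 yawafter -68.7 shift [14.79  0.03  0.38] q6 0.61 w 0.0942 F [-0.1  0.1  0. ]
grip cen [ 0.4799 -0.2541] rect [ 0.4791 -0.2547] [0.0617 0.0154] yaw 21.2 rad 0.0316
grip cen [ 0.4799 -0.2541] rect [ 0.4791 -0.2547] [0.0618 0.0154] yaw 21.2 rad 0.0317
[319.85603052 231.67746782]
```

View pics/w7.png

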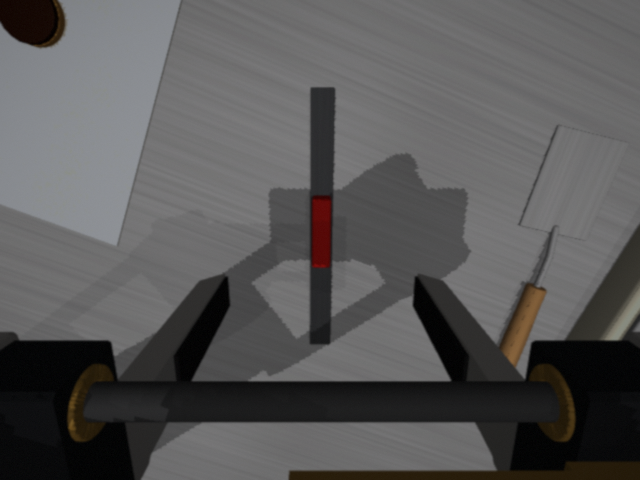

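The wrist view confirms the grip at about (320,232), in line with the jaws. I'll go down and grip.

Call:
carry_out([
  [0,3,0.05,0.36,0.3],
  [0,4,0,0,0],
  [0,3.2,0,0,0],
  [0,2,0,0,0],
  [0,1.2,0,0,0],
  [0,0.7,0,0,0],
  [0,0.4,0,0,0],
  [0,0.2,0,0,0],
  [0,0,0,0,0],
  [0,0,0,0,0],
  [0,0,0,0,0],
])

```text
time: 21.4
tool_pos: [0.4805, -0.2551, 0.0137]
ee_rot: [2.276, 1.569, -0.493]
wrist_force: [-0.3, 0.4, -0.8]
width: 0.0939
```

```bash
python3 p.py .4795 -.2536 .0115 -68.7
```

```text
t 21.4 pos [ 0.4805 -0.2551  0.0137] x [ 0.001 -0.001 -1.   ] yaw -68.7 turn 0.02 yawafter -68.7 shift [ 0.22 -0.18  0.04] q6 0.61 w 0.0939 F [-0.3  0.4 -0.8]
```

Call:
carry_out([
  [0,0.15,-0.15,0,0],
  [0,0,0,0,0],
  [1,0,0,0,0],
  [1,0,0,0,0],
  [1,0,0,0,0],
  [1,0,0,0,0],
  [1,0,0,0,0],
  [1,0,0,0,0],
  [1,0,0,0,0],
  [1,0,0,0,0],
  [1,0,0,0,0],
  [1,-0.5,0,0,0],
  [1,-1,0,0,0],
  [1,-2,0,0,0],
  [1,-3,0,0,0],
  [1,-3.5,0,0,0],
  [1,-3,0,0,0],
  [1,-1.5,0,0,0],
  [1,0,0,0,0],
  [1,0,0,0,0],
])

```text
time: 23.4
tool_pos: [0.4788, -0.2529, 0.155]
ee_rot: [-1.003, 1.568, 2.511]
wrist_force: [0.1, -0.2, -4.6]
width: 0.0156
```

```bash
python3 p.py .5050 .2313 .15 -74
```

```text
t 23.4 pos [ 0.4788 -0.2529  0.155 ] x [-0.002  0.001 -1.   ] yaw -68.7 turn 5.32 yawafter -74.0 shift [  0.56 -45.82 -15.86] q6 0.61 w 0.0156 F [ 0.1 -0.2 -4.6]
```

Call:
carry_out([
  [1,0,0,0,2.6],
  [1,0,0,0,2.7],
  [1,0,-1,-0.3,0],
  [1,0,-2,-0.7,0],
  [1,0,-3,-1,0],
  [1,0,-3.6,-1.2,0],
  [1,0,-3.8,-1.3,0],
  [1,0,-3.8,-1.3,0],
  [1,0,-3.8,-1.3,0],
  [1,0,-3.8,-1.3,0],
  [1,0,-3.8,-1.3,0],
  [1,0,-3.8,-1.4,0],
  [1,0,-3.8,-1.4,0],
  [1,0,-3,-1.1,0],
  [1,0,-2.4,-0.8,0],
  [1,0,-2,-0.7,0],
  [1,0,-1.2,-0.4,0],
  [1,0,-0.7,-0.3,0],
  [1,0,0,0,0],
  [1,0,0,0,0],
])

```text
time: 25.4
tool_pos: [0.5056, 0.2268, 0.1561]
ee_rot: [0.682, 1.57, -2.181]
wrist_force: [0.2, 0.1, -3.8]
width: 0.0155
```

```bash
python3 p.py .5050 .2313 .15 -74; python3 -c "
from m import *
s=snap('wrist','w8.png');t=snap('side','s8.png')
a=s['image'];b=t['image'][180:380,210:430]
cv2.imwrite('pics/c8.png',np.hstack([cv2.resize(a,(440,330)),cv2.resize(b,(363,330))])[:,:800,::-1])"
```

```text
t 25.4 pos [0.5056 0.2268 0.1561] x [-0.001 -0.001 -1.   ] yaw -74.0 turn 0.0 yawafter -74.0 shift [ 0.61 -0.45 -0.07] q6 1.61 w 0.0155 F [ 0.2  0.1 -3.8]
```

View pics/c8.png

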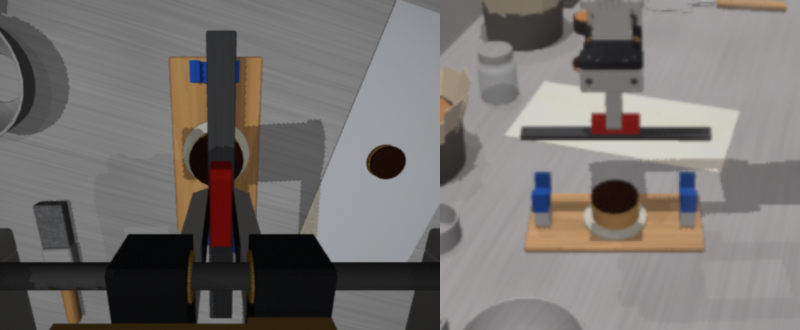

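The bar is held level and in line. I'll lower it to just above the prongs and check the sideways alignment.

Call:
carry_out([
  [1,1,-0.3,-0.05,0],
  [1,1.5,-0.25,0,0],
  [1,1.5,0,0,0],
  [1,1.2,0,0,0],
  [1,0.8,0,0,0],
  [1,0.4,0,0,0],
  [1,0.2,0,0,0],
  [1,0,0,0,0],
  [1,0,0,0,0],
  [1,0,0,0,0],
])

```text
time: 26.5
tool_pos: [0.5052, 0.2331, 0.0913]
ee_rot: [-3.038, 1.569, 0.383]
wrist_force: [-0.7, -0.8, -4.2]
width: 0.0158
```

```bash
python3 p.py .5047 .2323 .0672 -74; python3 -c "
from m import *
s=snap('wrist','w9.png');t=snap('top','t9.png')
p=robot.get_obs()['tool_pos']
h=cv2.cvtColor(s['image'],cv2.COLOR_RGB2HSV)
m=cv2.inRange(h,(105,120,25),(130,255,255))
for y in range(40,200,6):
    x=np.where(m[y,200:440])[0]
    d=np.where(h[y,250:400,2]<75)[0]
    if len(x):print(y,x.min()+200,x.max()+200,[ (int(g[0])+200,int(g[-1])+200) for g in np.split(x,np.where(np.diff(x)>2)[0]+1)])
cv2.imwrite('pics/c9.png',np.hstack([s['image'][0:300,220:420].repeat(2,0).repeat(2,1),cv2.resize(t['image'][190:310,190:300],(400,436))[:0] if 0 else cv2.copyMakeBorder(cv2.resize(t['image'][190:320,190:290],(400,520)),0,80,0,0,0)])[:,:,::-1])"
```

```text
t 26.5 pos [0.5052 0.2331 0.0913] x [ 0.001  0.001 -1.   ] yaw -74.0 turn 0.02 yawafter -74.0 shift [2.41 0.07 0.07] q6 1.62 w 0.0158 F [-0.7 -0.8 -4.2]
82 274 369 [(274, 300), (343, 369)]
88 274 369 [(274, 300), (343, 369)]
94 274 369 [(274, 300), (343, 369)]
100 274 369 [(274, 300), (343, 369)]
106 274 369 [(274, 300), (343, 369)]
112 275 368 [(275, 300), (343, 368)]
118 275 368 [(275, 301), (343, 368)]
```

View pics/c9.png

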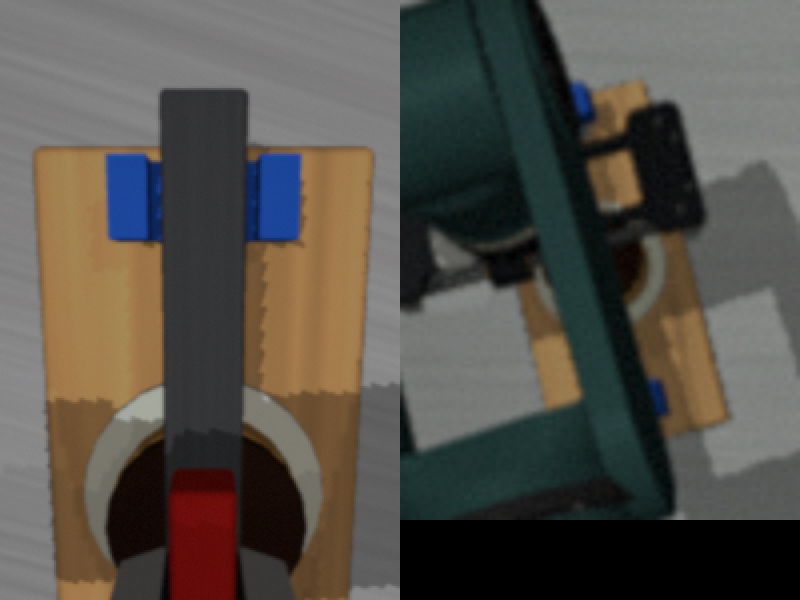

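Sideways the slot centre (321.5) and bar centre (322) agree. Next is lengthwise: the bar end is at row 45, the fork's outer edge at row 77.5.

```bash
python3 -c "
from h import *
s=load('w9')
u=np.array([np.cos(np.radians(16)),np.sin(np.radians(16))])
e=ray(s,322,45,.0871)[:2]@u;f=ray(s,322,77.5,.07)[:2]@u;g=ray(s,322,120,.07)[:2]@u
print(e,f,g,'fork thick',g-f,'overhang',e-f, 'tool',np.array([.5052,.2331])@u)"
```

```text
0.6646221146878228 0.6534453082933247 0.6335303513413028 fork thick -0.019914956952021945 overhang 0.01117680639449814 tool 0.5498804764289812
```

Call:
carry_out([
  [1,0,0,-0.15,0],
  [1,0.4,0,0,0],
  [1,0.5,0,0,0],
  [1,0.4,0,0,0],
  [1,0.3,0,0,0],
  [1,0.2,0,0,0],
  [1,0.2,0,0,0],
  [1,0.1,0,0,0],
  [1,0,0,0,0],
  [1,0,0,0,0],
])

```text
time: 27.6
tool_pos: [0.5062, 0.2334, 0.072]
ee_rot: [3.101, 1.57, 0.239]
wrist_force: [-4.9, -2.1, 6.0]
width: 0.0159
```

```bash
python3 p.py .5062 .2334 .0672 -74; python3 -c "
from m import *
s=snap('wrist','w10.png');t=snap('side','s10.png')
print([robot.get_obs()['wrist_torque'].round(2)])
cv2.imwrite('pics/c10.png',np.hstack([s['image'][0:300,220:420].repeat(2,0).repeat(2,1)[:540],cv2.copyMakeBorder(cv2.resize(t['image'][265:345,255:380],(400,256),interpolation=cv2.INTER_CUBIC),0,284,0,0,0)])[:,:,::-1])"
```

```text
t 27.6 pos [0.5062 0.2334 0.072 ] x [ 0.001  0.    -1.   ] yaw -74.0 turn 0.03 yawafter -74.0 shift [ 0.48  0.   -0.  ] q6 1.62 w 0.0159 F [-4.9 -2.1  6. ]
[array([-0.36,  1.07,  0.  ])]
```

View pics/c10.png

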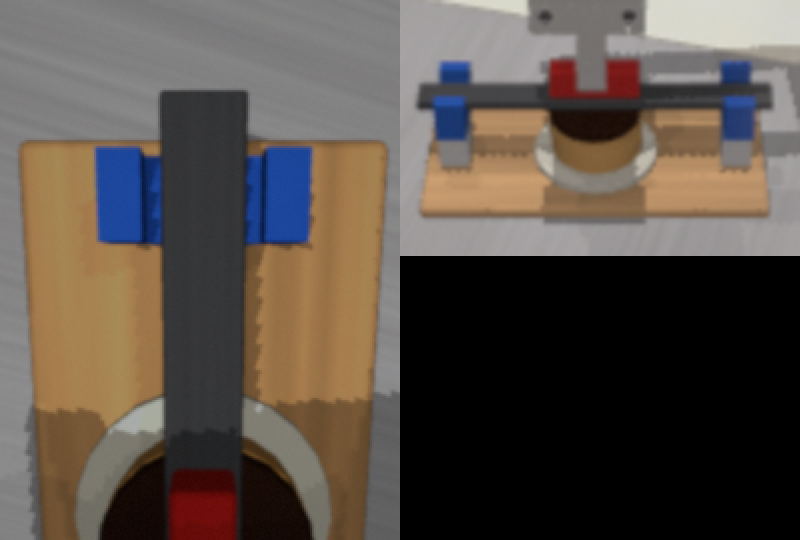

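The bar is in both slots with equal overhang (17 px each side). One end touches first, a very slight tilt. I'll ease it down a little more.

Call:
carry_out([
  [1,0.05,0,0,0],
  [1,0.05,0,0,0],
  [1,0,0,0,0],
  [1,0,0,0,0],
])

```text
time: 28.1
tool_pos: [0.5062, 0.2334, 0.0719]
ee_rot: [3.125, 1.57, 0.263]
wrist_force: [-5.6, -2.6, 9.5]
width: 0.0155
```

Call:
carry_out([
  [1,0.1,0,0,0],
  [1,0.1,0,0,0],
  [1,0,0,0,0],
  [1,0,0,0,0],
])

```text
time: 28.5
tool_pos: [0.5063, 0.2334, 0.0719]
ee_rot: [3.073, 1.569, 0.211]
wrist_force: [-8.1, -4.3, 17.1]
width: 0.0157
```

```bash
python3 -c "
from h import *
o=robot.get_obs();print({k:np.round(o[k],4) for k in('tool_pos','ee_rot','wrist_force','wrist_torque','qvel')})
s=snap('side','s11.png');h=cv2.cvtColor(s['image'],cv2.COLOR_RGB2HSV)
g=s['image'].astype(int).sum(2)
for c in(262,265,275,280,290,345,350,355,365,370,373):print(c,[int(v) for v in np.where(g[284:304,c]<170)[0]+284])
"
```

```text
{'tool_pos': array([0.5063, 0.2334, 0.0719]), 'ee_rot': array([3.0726, 1.5688, 0.2109]), 'wrist_force': array([-8.1373, -4.3457, 17.0531]), 'wrist_torque': array([-0.6528,  1.9656,  0.0478]), 'qvel': array([ 0.0024, -0.0001,  0.0008, -0.0024,  0.0016,  0.0014])}
262 [297]
265 []
275 [298, 299, 300, 301, 303]
280 [297]
290 [297]
345 [292, 293, 294, 297, 298]
350 [292, 293, 294, 297, 298]
355 [291, 292, 293, 294, 298]
365 []
370 []
373 []
```

The image geometry puts the bar's upper face at about 62 mm (63 mm when seated), so it is down in the forks. I'll relieve the preload, then open slowly.

Call:
carry_out([
  [1,-0.2,0,0,0],
  [1,-0.2,0,0,0],
  [1,0,0,0,0],
  [1,0,0,0,0],
])

```text
time: 28.95
tool_pos: [0.5067, 0.2336, 0.072]
ee_rot: [-3.035, 1.569, 0.387]
wrist_force: [-2.7, -1.0, 6.4]
width: 0.0158
```

```bash
python3 -c "
from h import *
o=robot.get_obs();print({k:np.round(o[k],4) for k in('tool_pos','ee_rot','wrist_force','wrist_torque')})"
```

```text
{'tool_pos': array([0.5067, 0.2336, 0.072 ]), 'ee_rot': array([-3.0347,  1.5691,  0.3866]), 'wrist_force': array([-2.6982, -1.0024,  6.4058]), 'wrist_torque': array([-0.2276,  0.781 ,  0.0292])}
```

Call:
carry_out([
  [1,-0.15,0,0,0],
  [1,0,0,0,0],
  [0.8,0,0,0,0],
  [0.75,0,0,0,0],
  [0.7,0,0,0,0],
  [0.65,0,0,0,0],
  [0.6,0,0,0,0],
  [0.6,0,0,0,0],
])

```text
time: 29.75
tool_pos: [0.5062, 0.2334, 0.072]
ee_rot: [-2.688, 1.571, 0.734]
wrist_force: [0.1, 0.2, 0.0]
width: 0.0373
```

```bash
python3 -c "
from h import *
o=robot.get_obs();print({k:np.round(o[k],4) for k in('tool_pos','wrist_force','wrist_torque','width')})"
```

```text
{'tool_pos': array([0.5062, 0.2334, 0.072 ]), 'wrist_force': array([0.0676, 0.1702, 0.0467]), 'wrist_torque': array([-0.0939,  0.131 , -0.0212]), 'width': np.float64(0.0373)}
```

Released with zero force. I'll rise clear and check.

Call:
carry_out([
  [0.6,-0.5,0,0,0],
  [0.6,-1,0,0,0],
  [0.6,-2,0,0,0],
  [0.6,-3,0,0,0],
  [0.5,-3,0,0,0],
  [0.5,-3,0,0,0],
  [0.5,-1.5,0,0,0],
  [0.5,0,0,0,0],
  [0.5,0,0,0,0],
])

```text
time: 30.65
tool_pos: [0.5059, 0.2333, 0.2113]
ee_rot: [-0.071, 1.57, -2.933]
wrist_force: [-0.3, 0.0, -0.2]
width: 0.0471
```

```bash
python3 -c "
from m import *
s=snap('wrist','w12.png');t=snap('side','s12.png')
blob(s,(0,150,40),(8,255,255),(200,100,440,360),.085,'grip')
blob(s,(105,120,30),(130,255,255),(250,40,400,160),.068,'far fork')
cv2.imwrite('pics/c12.png',np.hstack([s['image'][60:360,220:420].repeat(2,0).repeat(2,1)[:540],cv2.copyMakeBorder(cv2.resize(t['image'][265:345,255:380],(400,256),interpolation=cv2.INTER_CUBIC),0,284,0,0,0)])[:,:,::-1])"
```

```text
grip cen [0.5079 0.2326] rect [0.5072 0.2323] [0.0616 0.0163] yaw 16.4 rad 0.0314
far fork cen [0.6003 0.2417] rect [0.6004 0.2419] [0.0192 0.0138] yaw 16.5 rad 0.0118
```

View pics/c12.png

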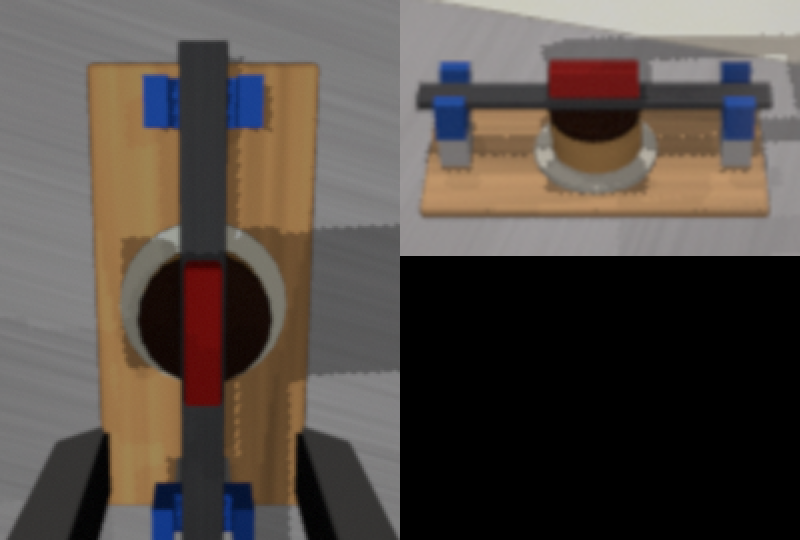

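The last view shows the bar level and centred in both slots. Both ends stick out equally (17 px at the left, about 16 at the right), and the stack is undisturbed below. Handing in.

```bash
python3 -c "
from bench import robot
print(robot.close_job())"
```

```text
the job is handed in; nothing more can be done
None
```

The biscuit carrier is packed and the job was handed in at about 31 s of the 72 s; no verdict was reported.

The plain biscuit went onto the plate, then the largest chocolate-topped one onto it, chocolate up. The bar went across both forks last, red grip up. Each was lowered until the wrist felt contact, then released.

**Last checks:**
- **Stack:** before the bar went on, the plain biscuit measured about 2 mm off the plate centre. The chocolate one was about 1.5 mm off the plain one.
- **Bar:** it looks level and sits in both slots, with equal overhang within about 1 px in the side view. Its red grip measured 2 to 3 mm from the carrier centre and about 0.4° out of line.
- **Release:** after the bar was released the wrist force was about zero, and the gripper was clear above everything at the end.
- **Other kitchen things:** the arm was kept clear of them, but I did not measure their positions again at the end.

**Disagreements:**
- As the bar was seated, the gripper stopped about 5 mm higher than I expected. The wrist torque suggested only the fork nearer the robot was bearing. The side view put the bar's upper face at about 62 mm, against 63 mm seated. I therefore eased off and released it, and it stayed level.
- The wrist camera read 1 to 3 mm off the gripper's own position throughout, which is well inside the tolerances.

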